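# Shut the polisher's split splash cover and start it

### The arm

A 6-joint arm with a two-finger parallel gripper is mounted at the origin on the work surface. World frame = base frame: x ahead of the robot, y to its left, z up, the work surface at z = 0. Lengths are in mm, angles in rad, forces in N, time in s.
With the tool pointing down it reaches from about 275 to 750 mm from the base axis. Payload 10.2 kg.
Tool frame: the origin (TCP) lies midway between the tips of the shut fingers; the grasp point (between the pads) lies grasp_offset behind it (grasp_offset is the distance from the TCP to the grasp point, in mm); x points along the fingers, z is the direction in which the jaws open and shut, and the axes are right-handed (so a half turn about x gives the same grasp; the last joint's range is limited). The gripper opens to 85 mm and grips with 20 to 120 N. Pads are 22 mm wide; open, the fingers measure 114 mm over their backs; the gripper's body (76 mm by 85 mm) begins 54 mm behind the grasp point. The pads swing forward as they close: fully open they stand 13 mm farther back than shut.
Start: joints at [-1.499, 0.313, 1.498, -0, 1.331, -0.223], TCP at [152.525, -502.362, 231.294] pointing down, gripper open.
Joint ranges: [-2.94, 2.94], [-0.97, 2.17], [0.19, 2.56], [-1.23, 4.37], [0.02, 3.11], [-2.88, 2.88]. Speed limits (rad/s): [2.39, 2.39, 3.01, 3.14, 3.14, 3.14].

### API

Orientations are given as a unit quaternion [w, x, y, z].
In Python, from rig import sense, capture, calibration, finish_job, grasp_offset gives the robot as it stands.
- The arm moves only by the shell command python3 -m jog 'ROWS' [FORCE]. ROWS is JSON, a list of rows, each an object with "linear": the shift along the tool's x, y, z scaled (see below), a list of three; "rotation": the turn, a rotation vector about the tool's x, y, z scaled (see below), a list of three; "grip": the finger opening in mm, from 0 to 85.4. A call has 1 to 20 rows; each row is the pose to reach, as a shift and turn from the pose measured when the call began, along the tool's axes at that moment; what a row does not reach only later rows make up. The controller multiplies each number of a shift by 0.3 m and each number of a turn by 0.5 rad. A row lasts 1/12 s, in which the tool goes at most 41.7 mm and 7.16 degrees, less where a joint would pass 70% of its speed; a pose out of reach is approached as far as the arm can. A call with a number of a shift or a turn outside -1 to 1 is refused whole. A call with a gripper value outside its range is refused whole. The fingers move at their own pace and stop on an object; FORCE is the grip in N (left out, the last holds). Time passes only in rows, so rows that repeat a pose let the fingers close. It gives the time, the measured TCP pose, the force and the opening at its end, in the units of the state.
- sense(): the state, without advancing time (a new reading comes with each control period).
- capture(name): name is "scene" or "side" or "wrist"; returns (picture, depth): 420x560x3 uint8, red, green, blue; 420x560 float32, mm along the optical axis (not along the pixel's ray), 0 where there is no reading.
- calibration(name): a dict with "intrinsics" (3x3 intrinsics, pixels), "dist" ([k1, k2, p1, p2, k3] as OpenCV has them; the pictures are not rectified), "world_from_camera" (4x4, takes a point from camera to world coordinates). Camera axes: x right, y up, looking along -z (the intrinsics and any distortion apply to the point x, -y, -z); pixel columns grow to the right and rows downward; lengths in mm; the calibration is good to about 2 mm. A picture is of the moment at which its call begins: read the wrist's pose just before it. calibration takes no time and is no camera call; for the wrist camera it gives the pose at the moment of the call.
- finish_job(): hands the job in, once; it reports no verdict.
The state is a dict: "time_s": time; "joints": joint angles; "dq": joint speeds; "tau": joint torques, N m; "eef_pos": TCP position; "ee_rot": TCP orientation; "force": force on the tool from outside, world axes, zero at the start; "wrist_torque": the same for the moment, N m; "grip_width": opening from 0.0 (shut) to 1.0 (fully open).
Only numpy, scipy, OpenCV 4.12 (cv2) and the standard library are available. Lean on these libraries where they do the work, as an engineer would, in place of code of your own. Each camera call takes 0.05 s, during which the arm holds its last target.

### The job

Get the specimen polisher running: with the fingertips, push both sliding halves of its splash cover fully shut over the wheel, and only then press the small flat-topped start button all the way down and let it go. Do not press the big mushroom-shaped stop button, and leave the bottle, the specimen and the steel weight standing where they are.

Things in the scene. Friction and masses are not known exactly. Their poses are not given: they have to be found in the camera images.
- machine: bench polisher, a fixed white case 400 (x) x 660 (y) mm; origin on the bench under the middle of the wheel, z up, x away from the robot, y to its left. Flat deck 110 mm above the bench. On it two blue half covers with clear windows, each 240 (x) x 115 (y) mm, tops 53 mm above the deck, slide apart along the machine's y over a round bowl 216 mm across
- tap (a point): highest point of a bent steel water tap fixed on the rear of the deck, 107 mm above it; its 14 mm tube rises 25 mm behind this point and ends 20 mm in front of it
- left_cover (a joint): slide of the left half cover (on the machine's +y side), m: 0 is fully shut (the halves meet over the wheel's middle, against a stop), larger is farther out towards +y of the machine, at most 0.085. It stays where it is left and resists with about 3 N of friction
- left_cover_edge (a point): middle of the outer face of the left half cover, the face to push, 28 mm above the deck. The wall is upright, 240 mm long along the machine's x, from 3 to 50 mm above the deck; it looks to +y of the machine, and pushing it the opposite way shuts the cover. Axes as the machine's
- right_cover (a joint): slide of the right half cover (on the machine's -y side), m: 0 is fully shut (the halves meet over the wheel's middle, against a stop), larger is farther out towards -y of the machine, at most 0.085. It stays where it is left and resists with about 3 N of friction
- right_cover_edge (a point): middle of the outer face of the right half cover, the face to push, 28 mm above the deck. The wall is upright, 240 mm long along the machine's x, from 3 to 50 mm above the deck; it looks to -y of the machine, and pushing it the opposite way shuts the cover. Axes as the machine's
- start_button (a joint): travel of the start button, m: 0 up, 0.006 fully down; a spring pushes it back up, it needs 1.5 N to begin and about 4.5 N at the bottom
- start_button_top (a point): centre of the top of the start button: a flat black round cap 24 mm across, standing 12 mm out of its box, in the middle of the top of a fixed grey box 64 x 56 mm and 22 mm high that stands on the deck beside the covers, left or right (the two buttons may be in either place); it is 34 mm above the deck and is pressed straight down
- stop_button (a joint): travel of the stop button, m: 0 up, 0.006 fully down; springs as the start button does
- stop_button_top (a point): centre of the top of the stop button: a black domed mushroom head 54 mm across, standing 30 mm out of its box, in the middle of the top of a fixed grey box 64 x 56 mm and 22 mm high that stands on the deck beside the covers, left or right (the two buttons may be in either place); it is 52 mm above the deck
- puck: specimen, a black resin disc 32 mm across and 22 mm high standing loose on the front strip of the deck; origin at the centre of its underside
- holder: steel weight, a plain cylinder 42 mm across and 34 mm high standing loose on the front strip of the deck; origin at the centre of its underside
- bottle: closed white bottle 44 mm across and 110 mm high standing loose on the rear strip of the deck; origin at the centre of its underside
Not all that is in view belongs to the job. What is meant by the holder is not purple, and is the larger of those in its own colour.

How it is judged:
By the outcome, as a careful person would: the job done as asked, in the order asked, and still so for the second after the job is handed in, with the robot touching nothing.
It also fails if it takes over 51 s, if anything falls off the work surface, if the arm or the gripper's body presses on something with over 40 N, if the wrist force passes 120 N, or if a joint passes its speed limit or range.

## Working session

There is one attempt and no reset: what is moved stays moved. The work goes in short steps, Python scripts to look and compute and a shell command to move; the robot and the scene stay as the last step left them, time stands still between calls to the robot, and variables do not carry over. Pictures are saved under pics/ and viewed, and the job is handed in when it is done.

```bash
ls; mkdir -p pics; python3 - <<'E'
from rig import *
import cv2
s=sense();print(s);print(grasp_offset)
for n in("scene","side","wrist"):
    p,d=capture(n);cv2.imwrite(f"pics/{n}0.png",p[:,:,::-1]);
    import numpy as np
    np.savez(f"pics/{n}0.npz",p=p,d=d)
    c=calibration(n);print(n,c)
    np.save(f"pics/{n}0_T.npy",c["world_from_camera"])
E
```

```text
pics
{'time_s': 0.0, 'joints': array([-1.49939413e+00,  3.13460040e-01,  1.49847660e+00, -7.43860049e-06,
        1.33102690e+00, -2.23387221e-01]), 'dq': array([ 0.00029451,  0.00058162,  0.00097761, -0.00142146, -0.00077258,
       -0.00024835]), 'tau': array([-1.72126442e-03, -4.12269366e+01, -2.59746355e+01, -3.34949391e-04,
        4.10913635e-03, -6.25017563e-06]), 'eef_pos': array([ 152.5052123 , -502.07026937,  230.71507553]), 'ee_rot': array([ 0.56769191,  0.42151322,  0.56832721, -0.42078104]), 'force': array([ 0.12429652, -0.50516452, -0.18826349]), 'wrist_torque': array([ 0.02125088, -0.00859949,  0.00359807]), 'grip_width': 1.0027913470498449}
18.700000000000003
scene {'intrinsics': array([[523.08144591,   0.        , 284.76163434],
       [  0.        , 523.08144591, 213.62876485],
       [  0.        ,   0.        ,   1.        ]]), 'dist': array([-0.09828945,  0.        ,  0.        ,  0.        ,  0.        ]), 'world_from_camera': array([[ 8.79398220e-01, -3.94726139e-01,  2.66176719e-01,
         8.88766049e+02],
       [ 4.76050331e-01,  7.22124567e-01, -5.0190855
[... 740 characters left out ...]
[ 0.00000000e+00,  0.00000000e+00,  0.00000000e+00,
         1.00000000e+00]])}
wrist {'intrinsics': array([[367.86110359,   0.        , 279.61599857],
       [  0.        , 367.86110359, 204.7116121 ],
       [  0.        ,   0.        ,   1.        ]]), 'dist': array([-0.02655777,  0.        ,  0.        ,  0.        ,  0.        ]), 'world_from_camera': array([[ 2.90365183e-01,  9.22941525e-01,  2.52719215e-01,
         2.16613337e+02],
       [-9.56915299e-01,  2.80354555e-01,  7.55938786e-02,
        -4.82089146e+02],
       [-1.08225348e-03, -2.63780714e-01,  9.64582067e-01,
         3.74407791e+02],
       [ 0.00000000e+00,  0.00000000e+00,  0.00000000e+00,
         1.00000000e+00]])}
```

View pics/scene0.png

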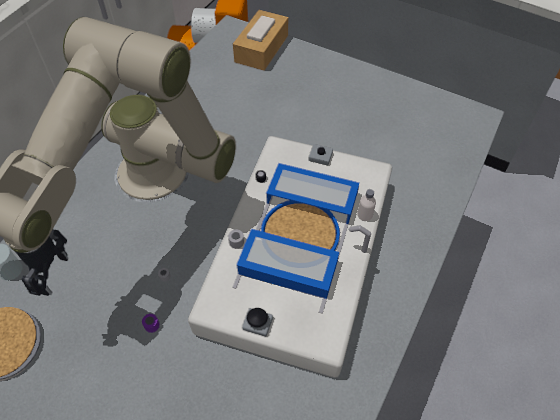

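View pics/side0.png

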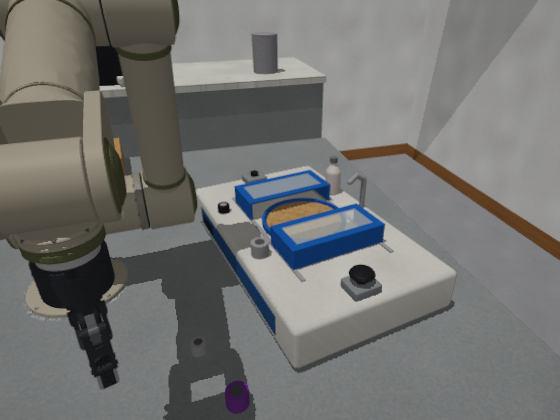

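View pics/wrist0.png

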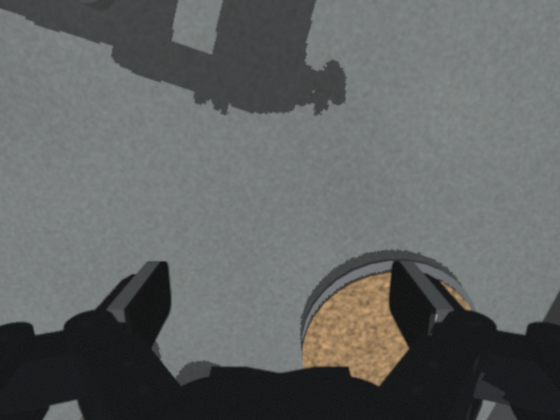

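Scene view: left cover centred near (313,190), right cover (288,262). The small flat start button is near (321,152) on the +y side, and the mushroom stop button near (258,318) on the -y side. The puck is at (261,176), the weight at (237,238), the bottle at (368,205) and the tap at (360,232). The purple and small grey cylinders on the bench, at (150,322) and (163,272), are decoys. I'll measure next.

```bash
cat > h.py <<'E'
import numpy as np,cv2
from rig import *
from scipy.spatial.transform import Rotation as R
def rays(n,px,T=None):
    c=calibration(n);T=c["world_from_camera"] if T is None else T
    u=cv2.undistortPoints(np.array(px,float).reshape(-1,1,2),c["intrinsics"],c["dist"]).reshape(-1,2)
    d=np.c_[u[:,0],-u[:,1],-np.ones(len(u))]@T[:3,:3].T
    return T[:3,3],d
def onz(n,px,z,T=None):
    o,d=rays(n,px,T);return o+d*((z-o[2])/d[:,2])[:,None]
def proj(n,P):
    c=calibration(n);T=np.linalg.inv(c["world_from_camera"]);q=np.atleast_2d(P)@T[:3,:3].T+T[:3,3]
    q=q*[1,-1,-1]
    return cv2.projectPoints(q,np.zeros(3),np.zeros(3),c["intrinsics"],c["dist"])[0].reshape(-1,2)
def cloud(n,d,T):
    c=calibration(n);h,w=d.shape;vv,uu=np.mgrid[:h,:w]
    u=cv2.undistortPoints(np.stack([uu,vv],-1).reshape(-1,1,2).astype(float),c["intrinsics"],c["dist"]).reshape(-1,2)
    P=np.c_[u[:,0],-u[:,1],-np.ones(len(u))]*d.reshape(-1,1)
    return (P@T[:3,:3].T+T[:3,3]).reshape(h,w,3)
E
python3 - <<'E'
from h import *
f=np.load("pics/scene0.npz");p,d=f["p"],f["d"];T=np.load("pics/scene0_T.npy")
P=cloud("scene",d,T)
hsv=cv2.cvtColor(p,cv2.COLOR_RGB2HSV)
blue=cv2.inRange(hsv,(100,120,60),(130,255,255))>0
Z=P[...,2]
ok=blue&(d>0)
print(np.histogram(Z[ok],bins=np.arange(90,190,5)))
top=(np.abs(Z-163)<8)&blue
k,lab,st,ce=cv2.connectedComponentsWithStats(top.astype(np.uint8))
for i in range(1,k):
    if st[i,4]<80: continue
    q=onz("scene",np.argwhere(lab==i)[:,::-1],163,T)[:,:2].astype(np.float32)
    print(i,st[i],"rect",cv2.minAreaRect(q),"depthz",np.median(Z[lab==i]))
deck=(np.abs(Z-110)<6)&(P[...,0]<900)&(hsv[...,1]<60)&(hsv[...,2]>150)
q=P[deck][:,:2].astype(np.float32);print(cv2.minAreaRect(q),np.median(Z[deck]))
c=cv2.resize(p[130:350,190:410],None,fx=2.7,fy=2.7,interpolation=cv2.INTER_CUBIC)
cv2.imwrite("pics/crop0.png",c[:,:,::-1])
for a,z in(((321,151),144),((258,317),162)): print(onz("scene",[a],z,T))
E
```

```text
(array([   0,    0,    0,    5,   27,   89,  223,  227,  117,   83,   99,
        103,   87,  274, 1884,  870,    8,    0,    0]), array([ 90,  95, 100, 105, 110, 115, 120, 125, 130, 135, 140, 145, 150,
       155, 160, 165, 170, 175, 180, 185]))
1 [ 267  164   92   53 1266] rect ((541.0418090820312, 72.87028503417969), (238.79531860351562, 120.35016632080078), 10.87098217010498) depthz 163.6234146857238
2 [ 237  229  102   63 1767] rect ((585.94482421875, -159.131103515625), (240.65377807617188, 121.38446044921875), 11.35390567779541) depthz 163.51688658051876
((438.02935791015625, 243.8602294921875), (518.5333251953125, 1353.836669921875), 23.404006958007812) 110.40921749961842
[[493.98534542 224.88971876 144.        ]]
[[ 599.58588875 -332.30186169  162.        ]]
```

View pics/crop0.png

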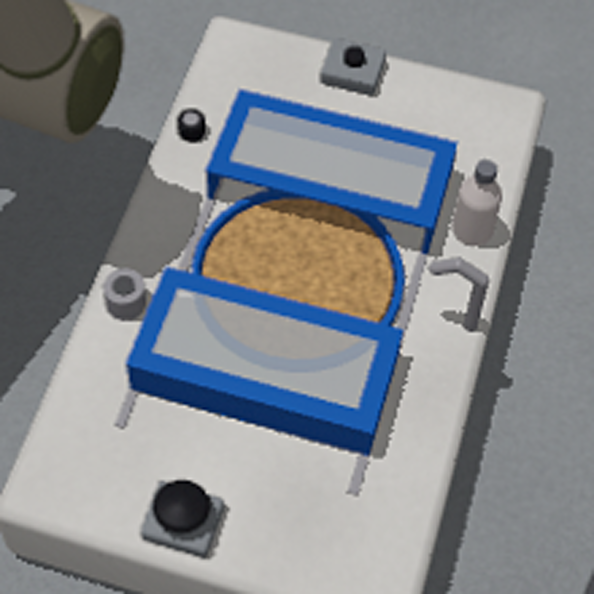

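```bash
python3 - <<'E'
from h import *
s=sense();r=R.from_quat(s["ee_rot"][[1,2,3,0]]);print(r.as_matrix().round(3))
f=np.load("pics/scene0.npz");p,d=f["p"],f["d"];T=np.load("pics/scene0_T.npy");P=cloud("scene",d,T);Z=P[...,2]
hsv=cv2.cvtColor(p,cv2.COLOR_RGB2HSV)
yaw=np.deg2rad(11.05);X=np.array([np.cos(yaw),np.sin(yaw)]);Y=np.array([-X[1],X[0]])
deck=(np.abs(Z-110)<5)&(hsv[...,1]<40)&(hsv[...,2]>150)
k,lab,st,ce=cv2.connectedComponentsWithStats(deck.astype(np.uint8))
for i in range(1,k):
    if st[i,4]>3000:
        q=P[lab==i][:,:2];print(st[i],cv2.minAreaRect(q.astype(np.float32)),[(np.percentile(q@a,1),np.percentile(q@a,99)) for a in(X,Y)])
for n,a,z in(("L",(541,72.9),0),("R",(585.9,-159.1),0),("start",(494,224.9),0),("stop",(599.6,-332.3),0)):
    print(n,np.dot(a,X).round(1),np.dot(a,Y).round(1))
# orange disc
o=(cv2.inRange(hsv,(8,80,80),(25,255,255))>0)&(P[...,0]>350)&(Z>90)
print("orange z",np.percentile(Z[o],[5,50,95]),P[o].mean(0)@np.r_[X,0])
# shadows/dark caps refine in scene and side
for n,(u,v) in(("scene",(321,151)),("scene",(258,317)),("side",(254,175)),("side",(362,273))):
    f=np.load(f"pics/{n}0.npz");g=cv2.cvtColor(f["p"],cv2.COLOR_RGB2GRAY)
    w=25;m=(g[v-w:v+w,u-w:u+w]<45).astype(np.uint8)
    k,lab,st,ce=cv2.connectedComponentsWithStats(m)
    for i in range(1,k):
        if st[i,4]>15: 
            c=ce[i]+[u-w,v-w];print(n,st[i],c,onz(n,[c],144 if st[i,4]<250 else 155,np.load(f"pics/{n}0_T.npy")))
E
```

```text
[[-0.     0.957  0.291]
 [ 0.001  0.291 -0.957]
 [-1.     0.    -0.001]]
[ 245  136  147   81 3550] ((528.291748046875, 132.26068115234375), (395.4271240234375, 293.07379150390625), 11.286617279052734) [(np.float64(349.456535506701), np.float64(738.7899976883997)), (np.float64(-89.52395133939216), np.float64(170.8484729954107))]
[  188   215   191   152 10637] ((583.9595947265625, -150.94656372070312), (395.5202331542969, 445.14178466796875), 11.25520133972168) [(np.float64(352.30610527882226), np.float64(739.686885644625)), (np.float64(-479.0539107554278), np.float64(-70.05071156861587))]
L 544.9 -32.1
R 544.5 -268.4
start 527.9 126.0
stop 524.8 -441.1
orange z [116.42268075 120.84698938 125.3875294 ] 547.8197010110194
scene [22 22  7  7 44] [321.04545455 150.93181818] [[493.98530088 225.19942631 144.        ]]
scene [ 14  16  21  20 273] [257.32600733 316.91575092] [[ 596.31713737 -330.39028655  155.        ]]
side [22 21  7  5 31] [253.80645161 173.16129032] [[488.25781341 213.83006802 144.        ]]
side [ 0  0 21  7 83] [344.06024096 249.95180723] [[ 595.37893326 -238.08965751  144.        ]]
side [ 12  17  26  20 376] [361.59308511 274.07978723] [[ 590.1614757  -338.06137286  155.        ]]
```

```bash
python3 -m jog '[{"linear":[0,0.14,-0.03],"rotation":[0.1,0,0],"grip":0},{"linear":[0,0.28,-0.06],"rotation":[0.205,0,0],"grip":0},{"linear":[0,0.42,-0.09],"rotation":[0.205,0,0],"grip":0},{"linear":[0,0.56,-0.12],"rotation":[0.205,0,0],"grip":0},{"linear":[0,0.7,-0.15],"rotation":[0.205,0,0],"grip":0},{"linear":[0,0.84,-0.18],"rotation":[0.205,0,0],"grip":0},{"linear":[0,0.84,-0.18],"rotation":[0.205,0,0],"grip":0},{"linear":[0,0.84,-0.18],"rotation":[0.205,0,0],"grip":0}]' 60
python3 - <<'E'
from h import *
s=sense();p=s["eef_pos"];r=R.from_quat(s["ee_rot"][[1,2,3,0]]).as_matrix();print(s["time_s"],p,r.round(3),s["grip_width"],s["force"])
print((r.T@(np.array([600,-254.7,231])-p)/300).round(3))
E
```

```text
time_s: 0.82
eef_pos: [379.6, -375.8, 230.7]
ee_rot: [0.546, 0.449, 0.547, -0.448]
force: [-0.0, -0.4, 0.4]
grip_width: 0.003
0.8167 [ 379.63357688 -375.80708526  230.6646912 ] [[-0.     0.981  0.195]
 [ 0.002  0.195 -0.981]
 [-1.     0.    -0.002]] 0.002621778913933112 [-0.04496606 -0.40995017  0.41659603]
[-0.001  0.799 -0.253]
```

```bash
python3 -m jog '[{"linear":[0,0.13,-0.04],"rotation":[0,0,0],"grip":0},{"linear":[0,0.26,-0.08],"rotation":[0,0,0],"grip":0},{"linear":[0,0.4,-0.125],"rotation":[0,0,0],"grip":0},{"linear":[0,0.53,-0.17],"rotation":[0,0,0],"grip":0},{"linear":[0,0.67,-0.21],"rotation":[0,0,0],"grip":0},{"linear":[0,0.8,-0.253],"rotation":[0,0,0],"grip":0},{"linear":[0,0.8,-0.253],"rotation":[0,0,0],"grip":0},{"linear":[0,0.8,-0.253],"rotation":[0,0,0],"grip":0},{"linear":[0,0.8,-0.253],"rotation":[0,0,0],"grip":0}]'
python3 - <<'E'
from h import *
s=sense();c=calibration("wrist")["world_from_camera"]
p,d=capture("wrist");cv2.imwrite("pics/w1.png",p[:,:,::-1]);np.savez("pics/w1.npz",p=p,d=d,T=c)
p2,_=capture("side");cv2.imwrite("pics/s1.png",p2[:,:,::-1])
P=cloud("wrist",d,c);X=np.array([.9815,.1917]);Y=np.array([-.1917,.9815])
hsv=cv2.cvtColor(p,cv2.COLOR_RGB2HSV);b=(cv2.inRange(hsv,(100,120,40),(130,255,255))>0)&(np.abs(P[...,2]-163)<7)
q=P[b][:,:2];print("blue top Y range",np.percentile(q@Y,[0.5,2,50]),"X",np.percentile(q@X,[1,99]))
print(s["eef_pos"],s["eef_pos"][:2]@X,s["eef_pos"][:2]@Y,s["force"])
E
```

```text
time_s: 1.57
eef_pos: [599.2, -256.0, 230.4]
ee_rot: [0.546, 0.449, 0.547, -0.449]
force: [0.3, 0.2, -0.4]
grip_width: 0.005
blue top Y range [-321.55359596 -321.34125558 -276.30816577] X [438.52932864 658.58972906]
[ 599.19316733 -256.00173186  230.37761603] 539.0325617344776 -366.1310299923324 [ 0.30618335  0.17878206 -0.43276725]
```

View pics/w1.png

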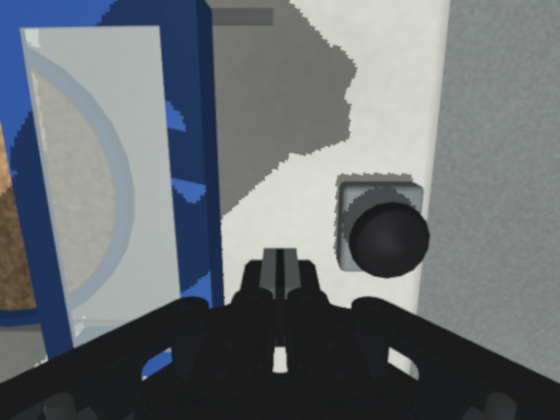

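View pics/s1.png

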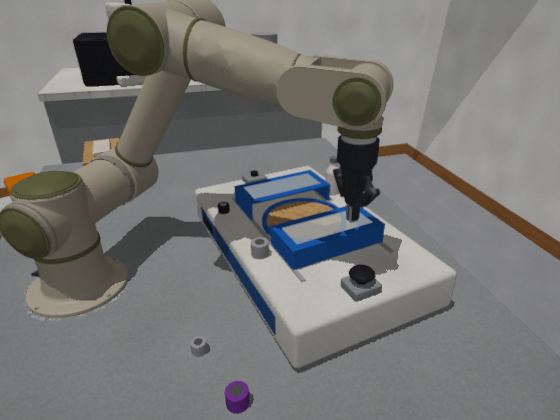

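The wrist view shows the fingertips at (280,255), centred between the cover's outer face at column 215 and the mushroom head at (388,240). I'll descend straight down.

```bash
python3 -m jog '[{"linear":[0.1,0,0],"rotation":[0,0,0],"grip":0},{"linear":[0.2,0,0],"rotation":[0,0,0],"grip":0},{"linear":[0.305,0,0],"rotation":[0,0,0],"grip":0},{"linear":[0.305,0,0],"rotation":[0,0,0],"grip":0},{"linear":[0.305,0,-0.04],"rotation":[0,0,0],"grip":0},{"linear":[0.305,0,-0.08],"rotation":[0,0,0],"grip":0},{"linear":[0.305,0,-0.11],"rotation":[0,0,0],"grip":0},{"linear":[0.305,0,-0.13],"rotation":[0,0,0],"grip":0},{"linear":[0.305,0,-0.15],"rotation":[0,0,0],"grip":0}]'
python3 - <<'E'
from h import *
X=np.array([.9815,.1917]);Y=np.array([-.1917,.9815])
s=sense();print(s["eef_pos"],s["eef_pos"][:2]@X,s["eef_pos"][:2]@Y,s["force"])
E
```

```text
time_s: 2.42
eef_pos: [590.3, -212.4, 141.2]
ee_rot: [0.547, 0.449, 0.545, -0.449]
force: [-0.7, -4.0, 3.5]
grip_width: 0.002
[ 590.29587316 -212.35308555  141.2072203 ] 538.6673130082115 -321.584272354413 [-0.71111926 -4.01295885  3.47360998]
```

```bash
python3 -m jog '[{"linear":[0,0,-0.02],"rotation":[0,0,0],"grip":0},{"linear":[0,0,-0.04],"rotation":[0,0,0],"grip":0},{"linear":[0,0,-0.06],"rotation":[0,0,0],"grip":0},{"linear":[0,0,-0.075],"rotation":[0,0,0],"grip":0},{"linear":[0,0,-0.085],"rotation":[0,0,0],"grip":0}]'
python3 - <<'E'
from h import *
X=np.array([.9815,.1917]);Y=np.array([-.1917,.9815])
s=sense();print(s["eef_pos"],s["eef_pos"][:2]@X,s["eef_pos"][:2]@Y,s["force"])
E
```

```text
time_s: 2.83
eef_pos: [585.4, -186.7, 141.4]
ee_rot: [0.547, 0.449, 0.545, -0.449]
force: [0.6, -3.7, 2.6]
grip_width: -0.002
[ 585.4027457  -186.74836947  141.44960688] 538.7731324748017 -295.51523098858405 [ 0.56101895 -3.6787684   2.57148799]
```

```bash
python3 -m jog '[{"linear":[0,0,-0.015],"rotation":[0,0,0],"grip":0},{"linear":[0,0,-0.025],"rotation":[0,0,0],"grip":0},{"linear":[0,0,-0.035],"rotation":[0,0,0],"grip":0},{"linear":[0,0,-0.035],"rotation":[0,0,0],"grip":0}]'
python3 - <<'E'
from h import *
X=np.array([.9815,.1917]);Y=np.array([-.1917,.9815])
s=sense();print(s["eef_pos"],s["eef_pos"][:2]@X,s["eef_pos"][:2]@Y,s["force"])
E
```

```text
time_s: 3.17
eef_pos: [583.3, -175.7, 141.3]
ee_rot: [0.547, 0.449, 0.546, -0.449]
force: [-0.0, 0.1, 0.1]
grip_width: -0.002
[ 583.3111877  -175.66636935  141.34784506] 538.8446877231094 -284.23729619558327 [-0.04129368  0.06545097  0.067965  ]
```

```bash
python3 -m jog '[{"linear":[0,0,-0.007],"rotation":[0,0,0],"grip":0},{"linear":[0,0,-0.014],"rotation":[0,0,0],"grip":0},{"linear":[0,0,-0.02],"rotation":[0,0,0],"grip":0}]'
python3 - <<'E'
from h import *
X=np.array([.9815,.1917]);Y=np.array([-.1917,.9815])
s=sense();print(s["eef_pos"],s["eef_pos"][:2]@X,s["eef_pos"][:2]@Y,s["force"])
p2,_=capture("scene");cv2.imwrite("pics/s2.png",cv2.resize(p2[130:350,190:410],None,fx=2.7,fy=2.7)[:,:,::-1])
E
```

```text
time_s: 3.42
eef_pos: [582.5, -171.5, 141.4]
ee_rot: [0.548, 0.449, 0.544, -0.45]
force: [3.1, -19.0, -3.2]
grip_width: 0.003
[ 582.5402299  -171.51546431  141.42114455] 538.8837211385423 -280.0153902944723 [  3.14214886 -19.00307317  -3.16945651]
```

View pics/s2.png

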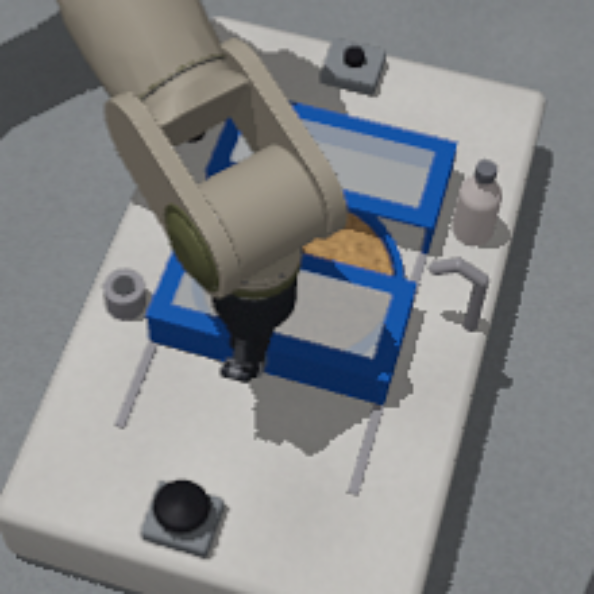

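Force rose to 19 N and motion stopped, so the right half is against its stop. The view agrees: its edge is over mid-bowl. I'll back off, lift and cross over to the left side.

```bash
python3 -m jog '[{"linear":[0,0,0.03],"rotation":[0,0,0],"grip":0},{"linear":[0,0,0.05],"rotation":[0,0,0],"grip":0},{"linear":[-0.1,0,0.05],"rotation":[0,0,0],"grip":0},{"linear":[-0.2,0,0.05],"rotation":[0,0,0],"grip":0},{"linear":[-0.31,0,0.04],"rotation":[0,0,0],"grip":0},{"linear":[-0.33,0,-0.05],"rotation":[0,0,0],"grip":0},{"linear":[-0.33,0,-0.18],"rotation":[0,0,0],"grip":0},{"linear":[-0.33,0,-0.31],"rotation":[0,0,0],"grip":0},{"linear":[-0.33,0,-0.44],"rotation":[0,0,0],"grip":0},{"linear":[-0.33,0,-0.57],"rotation":[0,0,0],"grip":0},{"linear":[-0.33,0,-0.7],"rotation":[0,0,0],"grip":0},{"linear":[-0.33,0,-0.83],"rotation":[0,0,0],"grip":0},{"linear":[-0.33,0,-0.95],"rotation":[0,0,0],"grip":0},{"linear":[-0.33,0,-0.95],"rotation":[0,0,0],"grip":0},{"linear":[-0.33,0,-0.95],"rotation":[0,0,0],"grip":0}]'
python3 - <<'E'
from h import *
s=sense();c=calibration("wrist")["world_from_camera"]
p,d=capture("wrist");cv2.imwrite("pics/w2.png",p[:,:,::-1]);np.savez("pics/w2.npz",p=p,d=d,T=c)
P=cloud("wrist",d,c);X=np.array([.9815,.1917]);Y=np.array([-.1917,.9815])
hsv=cv2.cvtColor(p,cv2.COLOR_RGB2HSV);b=(cv2.inRange(hsv,(100,120,40),(130,255,255))>0)&(np.abs(P[...,2]-163)<7)
q=P[b][:,:2];print("blue top Y range",np.percentile(q@Y,[0.5,50,98,99.5]),"X",np.percentile(q@X,[1,99]))
print(s["time_s"],s["eef_pos"],s["eef_pos"][:2]@X,s["eef_pos"][:2]@Y,s["force"],R.from_quat(s["ee_rot"][[1,2,3,0]]).as_matrix().round(3))
E
```

```text
time_s: 4.72
eef_pos: [526.8, 110.1, 238.7]
ee_rot: [0.548, 0.448, 0.545, -0.449]
force: [-0.2, -0.5, -1.0]
grip_width: -0.001
blue top Y range [-187.06270007  -69.93751531   29.35824652   30.35503214] X [429.92460354 659.69843618]
4.7167 [526.75690592 110.06772281 238.69982599] 538.1118856265306 7.052171074976208 [-0.23071334 -0.50355599 -0.96263092] [[ 0.003  0.981  0.196]
 [-0.004  0.196 -0.981]
 [-1.     0.002  0.005]]
```

View pics/w2.png

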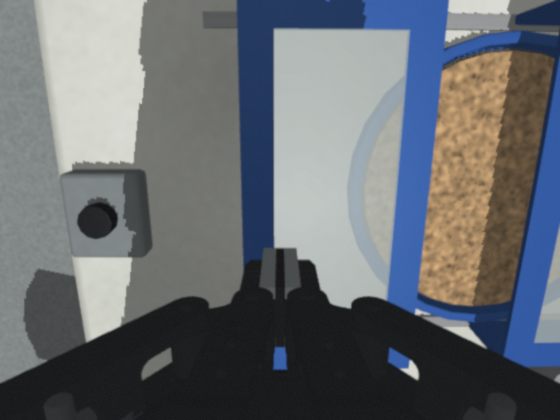

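The wrist view shows the start box at (108,214) with its small flat cap at (97,220), and the left cover's outer face at column 243. Next I'll move to the gap between them and measure the cap.

```bash
python3 -m jog '[{"linear":[0,0,-0.07],"rotation":[0,0,0],"grip":0},{"linear":[0,0,-0.14],"rotation":[0,0,0],"grip":0},{"linear":[0,0,-0.195],"rotation":[0,0,0],"grip":0},{"linear":[0,0,-0.195],"rotation":[0,0,0],"grip":0},{"linear":[0,0,-0.195],"rotation":[0,0,0],"grip":0}]'
python3 - <<'E'
from h import *
s=sense();c=calibration("wrist")["world_from_camera"]
p,d=capture("wrist");cv2.imwrite("pics/w3.png",p[:,:,::-1]);np.savez("pics/w3.npz",p=p,d=d,T=c)
P=cloud("wrist",d,c);X=np.array([.9815,.1917]);Y=np.array([-.1917,.9815])
print(s["time_s"],s["eef_pos"],s["eef_pos"][:2]@X,s["eef_pos"][:2]@Y)
for n in("w2","w3"):
    f=np.load(f"pics/{n}.npz");P=cloud("wrist",f["d"],f["T"]);Z=P[...,2]
    q=P@np.c_[np.r_[X,0],np.r_[Y,0]]
    m=(np.abs(Z-144)<4)&(np.hypot(q[...,0]-528,q[...,1]-126)<30)
    b=(np.abs(Z-132)<4)&(np.hypot(q[...,0]-528,q[...,1]-126)<55)
    for k in(m,b): print(n,k.sum(),Z[k].mean(),q[k].min(0),q[k].max(0),(q[k].min(0)+q[k].max(0))/2,P[k].mean(0))
E
```

```text
time_s: 5.18
eef_pos: [516.1, 165.4, 238.1]
ee_rot: [0.548, 0.448, 0.545, -0.45]
force: [0.0, -0.5, -0.2]
grip_width: 0.002
5.1833 [516.09073027 165.3621532  238.14437981] 538.2429765275223 63.36836036876361
w2 978 144.55458232983517 [515.76654173 121.72845634] [539.79700612 145.93199455] [527.78177393 133.83022545] [492.96186209 231.78863782 144.55458233]
w2 5573 132.54130764849288 [495.87835729 105.32281681] [559.85559948 161.92692264] [527.86697839 133.62486972] [495.2606877  230.38740749 132.54130765]
w3 969 144.64005772525695 [515.93055125 122.38614638] [539.53528061 146.34058004] [527.73291593 134.36336321] [492.89294263 232.65686302 144.64005773]
w3 5499 132.5487804272808 [496.60970985 106.14402346] [559.84946346 161.93382114] [528.22958666 134.0389223 ] [495.38756949 231.60874553 132.54878043]
```

View pics/w3.png

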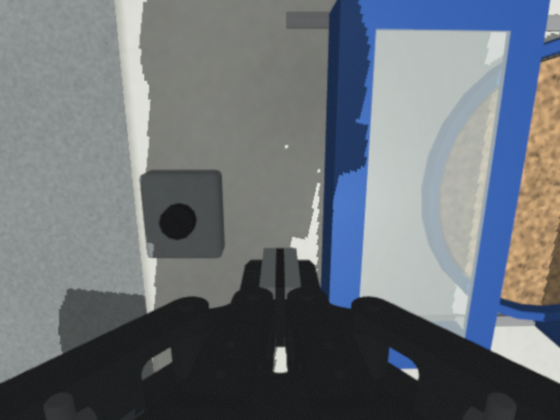

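The cap is centred at world (492.3, 232.8). Its top reads about 144.6, against 144 nominal. The fingertips at (280,255) are clear of both the box and the cover, so I'll descend and push.

```bash
python3 -m jog '[{"linear":[0.11,0,0],"rotation":[0,0,0],"grip":0},{"linear":[0.22,0,0],"rotation":[0,0,0],"grip":0},{"linear":[0.323,0,0],"rotation":[0,0,0],"grip":0},{"linear":[0.323,0,0],"rotation":[0,0,0],"grip":0},{"linear":[0.323,0,0.03],"rotation":[0,0,0],"grip":0},{"linear":[0.323,0,0.06],"rotation":[0,0,0],"grip":0},{"linear":[0.323,0,0.085],"rotation":[0,0,0],"grip":0},{"linear":[0.323,0,0.11],"rotation":[0,0,0],"grip":0},{"linear":[0.323,0,0.135],"rotation":[0,0,0],"grip":0},{"linear":[0.323,0,0.16],"rotation":[0,0,0],"grip":0},{"linear":[0.323,0,0.185],"rotation":[0,0,0],"grip":0},{"linear":[0.323,0,0.21],"rotation":[0,0,0],"grip":0},{"linear":[0.323,0,0.235],"rotation":[0,0,0],"grip":0},{"linear":[0.323,0,0.255],"rotation":[0,0,0],"grip":0},{"linear":[0.323,0,0.27],"rotation":[0,0,0],"grip":0}]'
python3 - <<'E'
from h import *
X=np.array([.9815,.1917]);Y=np.array([-.1917,.9815])
s=sense();print(s["eef_pos"],s["eef_pos"][:2]@X,s["eef_pos"][:2]@Y,s["force"])
E
```

```text
time_s: 6.48
eef_pos: [532.2, 84.2, 141.7]
ee_rot: [0.548, 0.448, 0.544, -0.45]
force: [0.6, 4.9, 3.2]
grip_width: 0.003
[532.17396629  84.22175339 141.65283904] 538.4740580405596 -19.3540983907015 [0.62122327 4.9392476  3.22249039]
```

```bash
python3 -m jog '[{"linear":[0,0,0.012],"rotation":[0,0,0],"grip":0},{"linear":[0,0,0.024],"rotation":[0,0,0],"grip":0},{"linear":[0,0,0.034],"rotation":[0,0,0],"grip":0},{"linear":[0,0,0.042],"rotation":[0,0,0],"grip":0}]'
python3 - <<'E'
from h import *
X=np.array([.9815,.1917]);Y=np.array([-.1917,.9815])
s=sense();print(s["eef_pos"],s["eef_pos"][:2]@X,s["eef_pos"][:2]@Y,s["force"])
E
```

```text
time_s: 6.82
eef_pos: [532.9, 79.9, 141.8]
ee_rot: [0.543, 0.452, 0.549, -0.446]
force: [-6.0, 62.9, 11.8]
grip_width: 0.001
[532.88785786  79.86195298 141.78313934] 538.3389688796432 -23.770095503964033 [-6.04540899 62.88453206 11.81076974]
```

63 N, so it is firmly against the stop (more force than needed). I'll back off, lift, and check the gap before pressing the button.

```bash
python3 -m jog '[{"linear":[0,0,-0.03],"rotation":[0,0,0],"grip":0},{"linear":[0,0,-0.08],"rotation":[0,0,0],"grip":0},{"linear":[-0.1,0,-0.1],"rotation":[0,0,0],"grip":0},{"linear":[-0.2,0,-0.1],"rotation":[0,0,0],"grip":0},{"linear":[-0.3,0,-0.1],"rotation":[0,0,0],"grip":0},{"linear":[-0.32,0,-0.1],"rotation":[0,0,0],"grip":0},{"linear":[-0.32,0,-0.1],"rotation":[0,0,0],"grip":0}]'
python3 - <<'E'
from h import *
X=np.array([.9815,.1917]);Y=np.array([-.1917,.9815])
s=sense();c=calibration("wrist")["world_from_camera"]
p,d=capture("wrist");cv2.imwrite("pics/w4.png",p[:,:,::-1])
p2,_=capture("scene");cv2.imwrite("pics/s4.png",cv2.resize(p2[130:350,190:410],None,fx=2.7,fy=2.7)[:,:,::-1])
r=R.from_quat(s["ee_rot"][[1,2,3,0]]).as_matrix()
print(s["time_s"],s["eef_pos"],s["eef_pos"][:2]@X,s["eef_pos"][:2]@Y,s["force"],r.round(3))
P=cloud("wrist",d,c);hsv=cv2.cvtColor(p,cv2.COLOR_RGB2HSV);b=(cv2.inRange(hsv,(100,120,40),(130,255,255))>0)&(np.abs(P[...,2]-163)<6)
print("blue Y",np.percentile(P[b][:,:2]@Y,[.5,50,99.5]))
print("to button@165",(r.T@(np.array([492.3,232.8,165])-s["eef_pos"])/300).round(3))
E
```

```text
time_s: 7.4
eef_pos: [527.8, 107.7, 239.6]
ee_rot: [0.544, 0.453, 0.548, -0.446]
force: [-0.2, -0.9, -1.0]
grip_width: 0.0
7.4 [527.75057009 107.68909367 239.59759119] 538.6311837991527 4.527061151570938 [-0.22394631 -0.91026546 -1.01324527] [[ 0.002  0.981  0.193]
 [ 0.011  0.193 -0.981]
 [-1.     0.004 -0.01 ]]
blue Y [-186.48107372 -133.96077842  -35.59407639]
to button@165 [ 0.253 -0.037 -0.429]
```

View pics/w4.png

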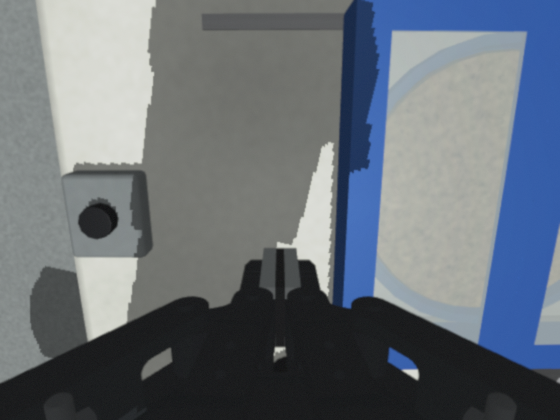

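View pics/s4.png

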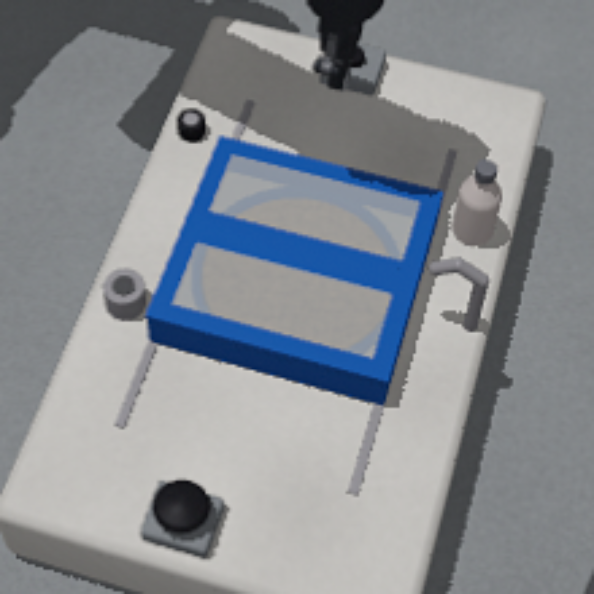

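Both halves meet with no gap: one continuous blue bar runs across at about (300,245) in the crop. The puck, weight and bottle have not moved. I'll move over the start cap.

```bash
python3 -m jog '[{"linear":[0,-0.01,-0.11],"rotation":[0,0,0],"grip":0},{"linear":[0,-0.02,-0.22],"rotation":[0,0,0],"grip":0},{"linear":[0,-0.03,-0.33],"rotation":[0,0,0],"grip":0},{"linear":[0,-0.037,-0.43],"rotation":[0,0,0],"grip":0},{"linear":[0.1,-0.037,-0.43],"rotation":[0,0,0],"grip":0},{"linear":[0.2,-0.037,-0.43],"rotation":[0,0,0],"grip":0},{"linear":[0.25,-0.037,-0.43],"rotation":[0,0,0],"grip":0},{"linear":[0.25,-0.037,-0.43],"rotation":[0,0,0],"grip":0},{"linear":[0.25,-0.037,-0.43],"rotation":[0,0,0],"grip":0}]'
python3 - <<'E'
from h import *
s=sense();r=R.from_quat(s["ee_rot"][[1,2,3,0]]).as_matrix()
p,d=capture("wrist");cv2.imwrite("pics/w5.png",p[:,:,::-1])
p2,_=capture("side");cv2.imwrite("pics/s5.png",cv2.resize(p2[120:260,180:360],None,fx=3.5,fy=3.5)[:,:,::-1])
print(s["time_s"],s["eef_pos"],s["force"],r.round(3),(r.T@(np.array([492.3,232.8,137])-s["eef_pos"])/300).round(4))
E
```

```text
time_s: 8.25
eef_pos: [490.2, 232.7, 162.0]
ee_rot: [0.542, 0.451, 0.55, -0.448]
force: [-0.3, 0.1, 0.4]
grip_width: -0.002
8.25 [490.15992748 232.72740221 161.97122896] [-0.29753164  0.14811383  0.39728665] [[-0.006  0.981  0.192]
 [ 0.01   0.192 -0.981]
 [-1.    -0.004 -0.011]] [0.0832 0.0074 0.0021]
```

View pics/w5.png

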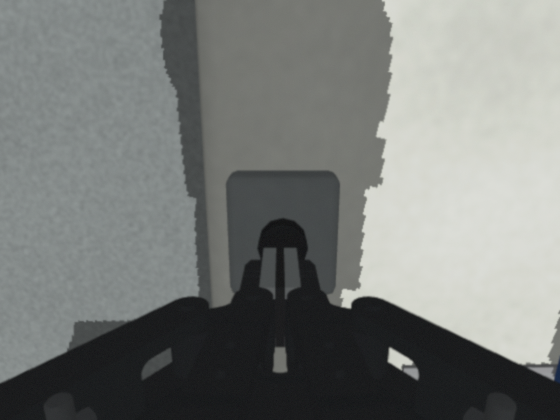

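View pics/s5.png

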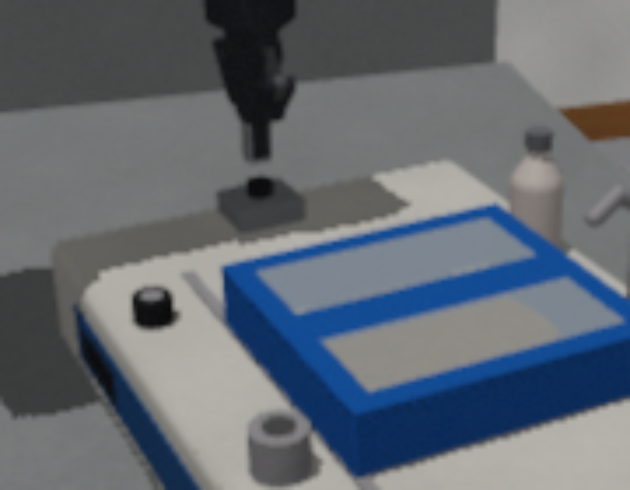

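Both views show the fingertips right over the cap: (283,240) in the wrist view, (260,185) in the side crop. I'll press.

```bash
python3 -m jog '[{"linear":[0.03,0.007,0.002],"rotation":[0,0,0],"grip":0},{"linear":[0.055,0.007,0.002],"rotation":[0,0,0],"grip":0},{"linear":[0.065,0.007,0.002],"rotation":[0,0,0],"grip":0},{"linear":[0.075,0.007,0.002],"rotation":[0,0,0],"grip":0},{"linear":[0.08,0.007,0.002],"rotation":[0,0,0],"grip":0},{"linear":[0.08,0.007,0.002],"rotation":[0,0,0],"grip":0}]'
python3 -c "
from rig import *;s=sense();print(s['eef_pos'],s['force'])"
```

```text
time_s: 8.85
eef_pos: [493.2, 232.8, 139.9]
ee_rot: [0.543, 0.452, 0.549, -0.447]
force: [-1.8, -1.8, 2.9]
grip_width: 0.0
[493.21648619 232.81975346 139.85070283] [-1.83514623 -1.83224917  2.88072416]
```

```bash
python3 -m jog '[{"linear":[0.004,0,0],"rotation":[0,0,0],"grip":0},{"linear":[0.008,0,0],"rotation":[0,0,0],"grip":0},{"linear":[0.012,0,0],"rotation":[0,0,0],"grip":0},{"linear":[0.012,0,0],"rotation":[0,0,0],"grip":0}]'
python3 -c "
from rig import *;s=sense();print(s['eef_pos'],s['force'])"
```

```text
time_s: 9.18
eef_pos: [493.3, 232.9, 137.9]
ee_rot: [0.543, 0.452, 0.549, -0.447]
force: [-5.3, -4.2, 15.0]
grip_width: -0.002
[493.32933625 232.87432259 137.8660442 ] [-5.26846042 -4.17738817 14.98211814]
```

15 N, well past the 4.5 N spring, and the z value has stopped at the bottom. I'll release and lift away.

```bash
python3 -m jog '[{"linear":[0.003,0,0],"rotation":[0,0,0],"grip":0},{"linear":[0.003,0,0],"rotation":[0,0,0],"grip":0},{"linear":[-0.03,0,0],"rotation":[0,0,0],"grip":0},{"linear":[-0.1,0,0],"rotation":[0,0,0],"grip":0},{"linear":[-0.2,0,0],"rotation":[0,0,0],"grip":0},{"linear":[-0.33,0,0],"rotation":[0,0,0],"grip":0},{"linear":[-0.4,0,-0.05],"rotation":[0,0,0],"grip":0},{"linear":[-0.4,0,-0.1],"rotation":[0,0,0],"grip":0},{"linear":[-0.4,0,-0.1],"rotation":[0,0,0],"grip":0}]'
python3 - <<'E'
from h import *
s=sense();c=calibration("wrist")["world_from_camera"];print(s["time_s"],s["eef_pos"],s["force"])
p,d=capture("wrist");p2,_=capture("scene")
P=cloud("wrist",d,c);m=np.hypot(P[...,0]-492.3,P[...,1]-232.8)<8;print("cap z",np.median(P[m][:,2]),m.sum())
cv2.imwrite("pics/w6.png",p[:,:,::-1]);cv2.imwrite("pics/s6.png",cv2.resize(p2[130:350,190:410],None,fx=2.7,fy=2.7)[:,:,::-1])
E
```

```text
time_s: 9.93
eef_pos: [487.6, 263.0, 259.8]
ee_rot: [0.544, 0.453, 0.549, -0.445]
force: [-0.4, -0.4, -0.0]
grip_width: -0.001
9.9333 [487.59122685 262.96512533 259.80051087] [-0.4376104  -0.42517943 -0.04748218]
cap z 319.4001453144876 3026
```

View pics/s6.png

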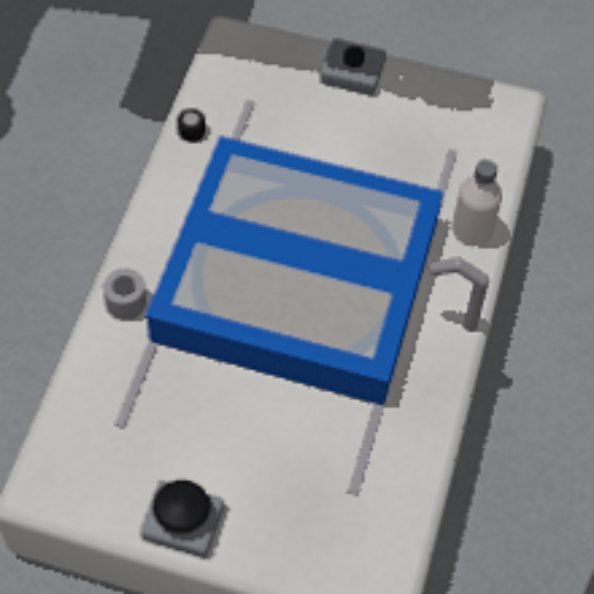

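View pics/w6.png

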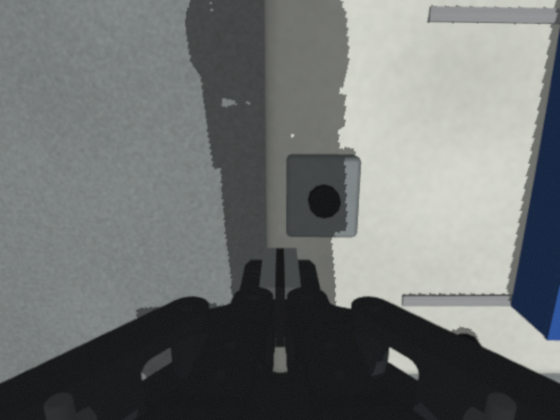

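```bash
python3 - <<'E'
from h import *
p,d=capture("scene");T=calibration("scene")["world_from_camera"];P=cloud("scene",d,T);Z=P[...,2]
b=(cv2.inRange(cv2.cvtColor(p,cv2.COLOR_RGB2HSV),(100,120,60),(130,255,255))>0)&(np.abs(Z-163)<8)
print(cv2.minAreaRect(onz("scene",np.argwhere(b)[:,::-1],163,T)[:,:2].astype(np.float32)))
c=calibration("wrist")["world_from_camera"];p,d=capture("wrist");P=cloud("wrist",d,c)
m=(np.hypot(P[...,0]-492.3,P[...,1]-232.8)<8)&(P[...,2]<160);print("cap z",np.median(P[m][:,2]),m.sum())
E
```

```text
((564.0884399414062, -48.48170471191406), (240.58656311035156, 236.34605407714844), 11.140034675598145)
cap z 144.9347699167813 374
```

The joint cover top measures 236 mm. Each single half earlier read about 6 mm over its nominal 115, so this matches 230 mm, fully shut. The cap is back up at 144.9.

```bash
python3 -c "
from rig import *;print(finish_job())"
```

```text
the job is handed in; nothing more can be done
None
```

I pushed both halves of the splash cover shut with the closed fingertips, right half first. I then pressed the start button to the bottom, let it go, and handed the job in with the arm lifted clear. The robot's clock stood at about 10 s of the 51 s allowed.

- **Covers:** each half was pushed until it stopped dead, at 19 N on the right and 63 N on the left. The 63 N was more than needed. It acted on the fingertips only and stayed under the 120 N wrist limit. The final picture shows no gap. The combined top measures 236 mm, which fits 230 mm shut, since this method reads about 6 mm too large.
- **Start button:** it bottomed at about 15 N, well past the 4.5 N spring. Afterwards its top measured 144.9 mm, so it is back up (144 mm nominal).
- **Other items:** the stop button was never approached. The puck, steel weight and bottle look unmoved in the last picture.
- **Failed check:** my first height reading of the button after release came out wrong because gripper pixels got into it. I took it again with those excluded, which gave the 144.9 mm above.

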